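# Clear the etching press behind its stop button

## Robot

A 6-joint arm with a two-finger parallel gripper is mounted at the origin on the work surface. World frame = base frame: x ahead of the robot, y to its left, z up, the work surface at z = 0. Lengths are in m, angles in degrees, forces in N, time in s.
With the tool pointing down it reaches from about 0.325 to 0.875 m from the base axis. Payload 4.4 kg.
Tool frame: the origin (TCP) lies midway between the tips of the shut fingers; the grasp point (between the pads) lies 19 mm behind it (robot.grasp_offset is the distance from the TCP to the grasp point, in m); z points along the fingers, y is the line along which they close (so a half turn about z gives the same grasp; the last joint's range is limited). The gripper opens to 85 mm and grips with 20 to 120 N. Pads are 22 mm wide; open, the fingers measure 114 mm over their backs; the gripper's body (76 mm by 85 mm) begins 54 mm behind the grasp point. The pads swing forward as they close: fully open they stand 13 mm farther back than shut.
Start: joints at [-80.185, 11.837, 88.321, -0, 79.842, -8.623], TCP at [0.182, -0.545, 0.231] pointing down, gripper open.
Joint ranges: [-156.59, 156.59], [-49.26, 127.26], [12.9, 141.05], [-63.56, 243.56], [4.71, 150.69], [-161.64, 161.64]. Speed limits (degrees/s): [159.86, 159.86, 180, 180, 180, 180].

## Interface

Orientations are given as a 3x3 rotation matrix whose columns are the frame's x, y, z axes.
In Python, from plant import robot gives the robot as it stands.
- The arm moves only by the shell command python3 -m crank 'ROWS' [OPENING] [FORCE]. ROWS is JSON, a list of rows, each a list of 6 numbers: the shift along the tool's x, y, z normalised to -1 to 1, where 1 is 0.025 m, then the turn, a rotation vector about the tool's x, y, z normalised to -1 to 1, where 1 is 4 degrees. A call has 1 to 10 rows; each row shifts and turns the commanded pose from where the row before left it, along the tool's axes as they then stand; what a row does not reach is not made up. A row lasts 1/12 s, in which the tool goes at most 41.7 mm and 7.16 degrees, less where a joint would pass 70% of its speed; a pose out of reach is approached as far as the arm can. A call with a number of a shift or a turn outside -1 to 1 is refused whole. A call with a gripper value outside its range is refused whole. OPENING is the opening, from 0 (shut) to 1 (fully open), set as the call begins (- or left out, the last holds). The fingers move at their own pace and stop on an object; FORCE is the grip in N (left out, the last holds). Time passes only in rows, so rows that do not move let the fingers close. It gives the time, the measured TCP pose, the force, the opening and the grip force at its end, in the units of the state.
- robot.get_obs(): the state, without advancing time (a new reading comes with each control period).
- robot.capture(name): name is "scene" or "top" or "wrist"; returns a dict with "color" (480x640x3 uint8, red, green, blue), "z_map" (480x640 float32, m along the optical axis (not along the pixel's ray), 0 where there is no reading), "intrinsics" (3x3 intrinsics, pixels), "extrinsics" (4x4, takes a point from camera to world coordinates); the wrist camera has in their place "mount" (4x4, takes a point from camera to tool coordinates, whose origin is the TCP and whose axes are the flange's). Camera axes: x right, y down, z forward; pixel columns grow to the right and rows downward; lengths in m; the calibration is good to about 2 mm. A picture is of the moment at which its call begins: read the wrist's pose just before it.
- robot.hand_in(): hands the job in; it is judged then, once.
The state is a dict: "t": time; "joint_positions": joint angles; "joint_velocities": joint speeds; "tau": joint torques, N m; "ee_pos": TCP position; "tool_rot": TCP orientation; "wrist_force": force on the tool from outside, world axes, zero at the start; "wrist_torque": the same for the moment, N m; "opening": finger opening in m; "finger_force": force on a finger pad.
Only numpy, scipy, OpenCV 4.12 (cv2) and the standard library are available. Lean on these libraries where they do the work, as an engineer would, in place of code of your own. Each camera call takes 0.05 s, during which the arm holds its last target. There are 200 camera calls.

## Task

A hand roller has been left on the bed of the etching press. Before reaching in, push the press's mushroom stop button all the way down until it stays down; then move the roller onto its wooden stand so that both its handles lie in the notches. Last, with the roller parked, free the stop by twisting its head clockwise, as far as it takes, until it springs out again, and leave everything else on the bench where it is.

Things in the scene. Friction and masses are not known exactly. Their poses are not given: they have to be found in the camera images.
- press: Bench etching press, fixed. Origin on the table under the centre of its steel bed; x across the bed, y along it. Bed 260 mm in x by 300 mm in y, flat top 60 mm above the table. The cylinder and side frames (290 mm high, screw heads to 352 mm, 350 mm wide) stand at the +y end, from y = 105 mm; a motor box sticks out on their +x side.
- desk: Grey control desk, fixed: a wedge-shaped box 124 mm deep (x) by 120 mm wide (y), its upper face sloping at 25 degrees down towards -x (towards the robot), 49 mm high at the front edge, 107 mm at the back. Origin centre of the underside. Carries only the stop button, in the middle of the sloping face.
- stop_base (a point): Point where the stop button's axis meets the desk's sloping face. Its z axis points out of the face along the button's axis (the button goes down along -z), y across the desk. A flat collar of 19 mm radius and 6 mm height surrounds the stem here.
- stop_top (a point): Centre of the top of the stop's black mushroom head, turning with it; z axis out along the button's axis. Head 40 mm across, 16 mm thick (top rim bevelled by 4 mm), on a stem 18 mm across. Out, the top stands 38 mm above the sloping face (underside 22 mm); pushed fully down 28 mm (underside 12 mm).
- stop_press (a joint): How far the stop is pushed in, m: 0 out, 0.010 fully down, where it meets a hard stop. Snap action: about 9 to 10 N to start it, weaker as it goes in; past about 6 mm it snaps fully down by itself and stays down against about 6 to 7 N. Held in closed fingers it cannot spring out until they open.
- stop_turn (a joint): Turn of the mushroom head, rad, clockwise seen from outside; starts at 0 to 0.4, hard stop at 2.4. Needs about 0.09 N m and stays where it is left. With the stop down the head keeps its height while turning, until at about 2 rad the latch lets go and it springs out: more than one turn of the wrist usually gives, so let go, turn back and take the head again.
- roller: Hand roller, loose, 0.3 to 0.55 kg: black rubber cylinder 36 mm across and 90 mm long, square aluminium end cheeks 38 x 38 x 6 mm, a round wooden handle 18 mm across and 47 mm long on each end; 196 mm in all. Origin centre of the underside, x along the roller, either end alike. It starts lying on the press bed on its cheeks.
- roller_mid (a point): Centre of the roller, on its axis, 19 mm above its underside.
- stand: Wooden stand of the roller, fixed: foot 170 x 60 x 12 mm, two uprights 10 mm thick, 126 mm apart (centres) along its x axis, each ending in an open 90 degree V notch (35 mm wide at the top; bottom of the V 60 mm above the table, prong tips 78 mm). Origin centre of the underside. The roller's cheeks fit between the uprights with 7 mm to spare at each end.
- stand_seat (a point): Where the roller's centre comes to lie when both handles rest in the notches: 72.7 mm above the table, on the stand's axis.
- weight: Bystander: knobbed brass weight on the press bed, 36 mm across, 40 mm high. Origin centre of the underside.
- tin: Bystander: ink tin, 72 mm across, 65 mm high. Origin centre of the underside.
- jar: Bystander: white glue jar, 70 mm across, 90 mm high. Origin centre of the underside.
- block: Bystander: wooden block 70 x 45 x 25 mm. Origin centre of the underside.
- knife: Bystander: ink spatula lying flat, 200 mm long. Origin under its middle, x along it.
- brush: Bystander: brush lying flat, 180 mm long. Origin under its middle, x along it.
- cup: Bystander: solid terracotta pot, 64 mm across, 50 mm high. Origin centre of the underside.
Things that resemble listed ones, but are neither listed nor needed, are in the scene too. What is meant by the roller is not white, and is the larger of those in its own colour.

How it is judged:
By the outcome, as a careful person would: the job done as asked, in the order asked, and still so for the second after the job is handed in, with the robot touching nothing.
It also fails if it takes over 72 s, if anything falls off the work surface, if the arm or the gripper's body presses on something with over 40 N, if the wrist force passes 120 N, or if a joint passes its speed limit or range.

## Working session

There is one attempt and no reset: what is moved stays moved. The work goes in short steps, Python scripts to look and compute and a shell command to move; the robot and the scene stay as the last step left them, time stands still between calls to the robot, and variables do not carry over. Pictures are saved under pics/ and viewed, at most 10 in all, crops included, and the job is handed in when it is done.

```bash
ls; mkdir -p pics
python3 - <<'E'
from plant import robot
import cv2,numpy as np
o=robot.get_obs();print({k:np.round(v,3).tolist() for k,v in o.items()}, robot.grasp_offset)
for n in ("scene","top"):
    c=robot.capture(n);cv2.imwrite(f"pics/{n}0.png",c["color"][:,:,::-1]);np.savez(f"{n}0.npz",**c)
    print(n,c["intrinsics"].round(1).tolist(),c["extrinsics"].round(3).tolist())
E
```

```text
pics
{'t': 0.0, 'joint_positions': [-80.187, 11.886, 88.407, 0.0, 79.841, -8.623], 'joint_velocities': [-0.022, 0.031, 0.028, 0.018, 0.071, -0.122], 'tau': [-0.002, -38.304, -29.16, -0.001, 0.011, -0.0], 'ee_pos': [0.182, -0.545, 0.23], 'tool_rot': [[0.949, 0.316, -0.0], [0.316, -0.949, 0.002], [0.0, -0.002, -1.0]], 'wrist_force': [-0.102, 0.729, 0.623], 'wrist_torque': [0.024, -0.014, 0.008], 'finger_force': 0.0, 'opening': 0.085} 0.0187
scene [[559.0, 0.0, 302.8], [0.0, 559.0, 242.6], [0.0, 0.0, 1.0]] [[0.731, 0.557, -0.394, 1.034], [0.683, -0.596, 0.422, -0.568], [0.0, -0.578, -0.816, 1.138], [0.0, 0.0, 0.0, 1.0]]
top [[434.7, 0.0, 321.2], [0.0, 434.7, 243.6], [0.0, 0.0, 1.0]] [[-0.005, -0.993, 0.12, 0.408], [-1.0, 0.006, 0.002, -0.024], [-0.002, -0.12, -0.993, 1.111], [0.0, 0.0, 0.0, 1.0]]
```

View pics/top0.png

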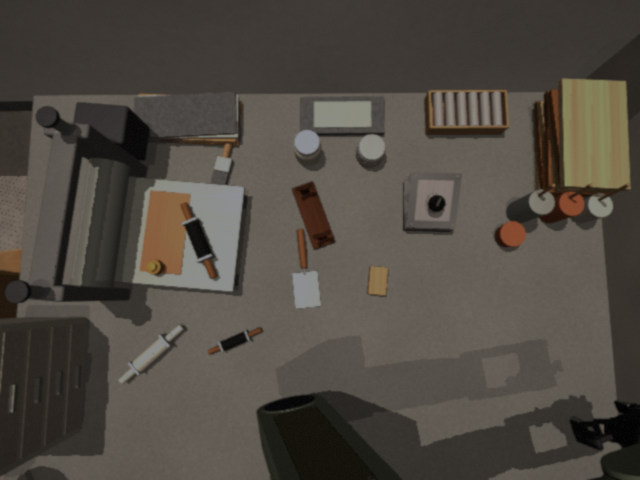

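View pics/scene0.png

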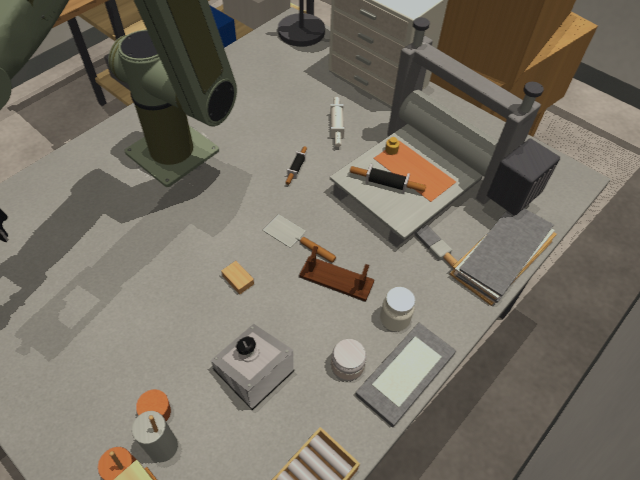

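The top view shows:
- the press at the left
- the desk with the black stop at (437,203)
- the stand at (313,215)
- the knife by (303,270)
- tin and jar at (371,150) and (307,145)

Roller candidates are the black one on the bed at top (198,240) / scene (388,178), the small black one on the table at top (235,341) / scene (297,163), and the white one at top (152,354) / scene (337,120). I choose the one on the bed, which is the larger black one and is on the bed. The orange tops at the right are a cup and similar pots.

```bash
cat > h.py <<'E'
import numpy as np,cv2
def cloud(c,E=None):
    E=c["extrinsics"] if E is None else E
    z=c["z_map"];K=c["intrinsics"];v,u=np.mgrid[:480,:640]
    P=np.stack([(u-K[0,2])/K[0,0]*z,(v-K[1,2])/K[1,1]*z,z],-1)
    W=P@E[:3,:3].T+E[:3,3];W[z==0]=np.nan;return W
def axis(p):
    m=p.mean(0);w,V=np.linalg.eigh(np.cov((p-m).T));return m,V[:,-1]
E
python3 - <<'E'
from h import *
C={n:np.load(n+"0.npz") for n in("top","scene")}
W={n:cloud(C[n]) for n in C}
def box(n,b,f):
    u0,v0,u1,v1=b;w=W[n][v0:v1,u0:u1].reshape(-1,3);c=C[n]["color"][v0:v1,u0:u1].reshape(-1,3).astype(int)
    return w[f(w,c)&~np.isnan(w[:,0])]
r=lambda x:np.round(x,4).tolist()
# roller on bed: points higher than 72mm
for n,b in(("top",(170,195,225,285)),("scene",(345,155,430,200))):
    p=box(n,b,lambda w,c:(w[:,2]>.070)&(w[:,2]<.12)); m,a=axis(p)
    # drop weight: keep near axis (xy)
    for _ in range(4):
        d=np.abs((p[:,:2]-m[:2])@np.array([-a[1],a[0]])/np.hypot(*a[:2]));q=p[d<.03];m,a=axis(q)
    t=(q-m)@a;print("roller",n,len(q),r(m),r(a),"ext",r([t.min(),t.max()]),"ctr",r(m+a*(t.min()+t.max())/2),"ztop",r(np.percentile(q[np.abs(t)<.03][:,2],[50,90,97])))
for n,b in(("top",(280,175,345,255)),("scene",(290,240,385,305))):
    for lo,hi in((.004,.03),(.055,.1)):
        p=box(n,b,lambda w,c:(w[:,2]>lo)&(w[:,2]<hi)&(c[:,0]>c[:,2]*1.6));
        if n=="top": pass
        m,a=axis(p[:,:2]);t=(p[:,:2]-m)@a;print("stand",n,lo,len(p),r(m),r(a),r([t.min(),t.max()]),"mid",r(m+a*(t.min()+t.max())/2),"zmax",r(np.percentile(p[:,2],[2,50,98])))
for n,b in(("top",(395,165,470,240)),("scene",(205,320,300,405))):
    p=box(n,b,lambda w,c:(w[:,2]>.045)&(c.sum(1)<120)); print("stop",n,len(p),r(np.median(p,0)),r(p.min(0)),r(p.max(0)))
    p=box(n,b,lambda w,c:(w[:,2]>.03)&(c.sum(1)>180)); m=p.mean(0);
    for _ in range(8):
        w_,V=np.linalg.eigh(np.cov((p-m).T));k=np.abs((p-m)@V[:,0])<.004
        m=p[k].mean(0)
        p2=p[k];w_,V=np.linalg.eigh(np.cov((p2-m).T));p=p[np.abs((p-m)@V[:,0])<.004]
    nn=V[:,0]*np.sign(V[2,0]);print(" face",len(p),r(m),r(nn),"tilt",np.degrees(np.arccos(nn[2])),"dir",np.degrees(np.arctan2(nn[1],nn[0])))
im=C["scene"]["color"][110:240,260:480][:,:,::-1];cv2.imwrite("pics/crop.png",cv2.resize(im,None,fx=3.5,fy=3.5,interpolation=3))
E
```

```text
roller top 980 [0.5417, 0.2685, 0.0915] [-0.9192, -0.3937, -0.006] ext [-0.0999, 0.0956] ctr [0.5437, 0.2693, 0.0915] ztop [0.0945, 0.0981, 0.0994]
roller scene 855 [0.5462, 0.2636, 0.0878] [-0.9175, -0.3976, 0.0035] ext [-0.0959, 0.0992] ctr [0.5447, 0.263, 0.0879] ztop [0.0914, 0.0971, 0.0985]
stand top 0.004 1422 [0.6032, 0.0021] [-0.989, -0.1481] [-0.0959, 0.0865] mid [0.6079, 0.0028] zmax [0.0088, 0.0132, 0.0222]
stand top 0.055 171 [0.6138, -0.003] [-0.9427, -0.3335] [-0.0705, 0.0659] mid [0.6159, -0.0022] zmax [0.0591, 0.0707, 0.0798]
stand scene 0.004 1739 [0.6073, -0.0023] [-0.9947, -0.103] [-0.096, 0.123] mid [0.5939, -0.0037] zmax [0.0062, 0.0119, 0.0222]
stand scene 0.055 153 [0.6122, -0.0039] [-0.9461, -0.3238] [-0.071, 0.0652] mid [0.6149, -0.003] zmax [0.0581, 0.0695, 0.0784]
stop top 193 [0.6201, -0.2906, 0.1124] [0.6049, -0.3098, 0.0667] [0.6387, -0.274, 0.1211]
 face 2308 [0.6384, -0.2951, 0.0795] [-0.4233, 0.0194, 0.9058] tilt 25.06972351664298 dir 177.37785644136108
stop scene 220 [0.6283, -0.3, 0.1124] [0.6077, -0.3162, 0.0932] [0.6428, -0.2774, 0.1243]
 face 683 [0.6111, -0.2967, 0.0665] [-0.3819, -0.0063, 0.9242] tilt 22.455660537980926 dir -179.06028424504876
```

View pics/crop.png

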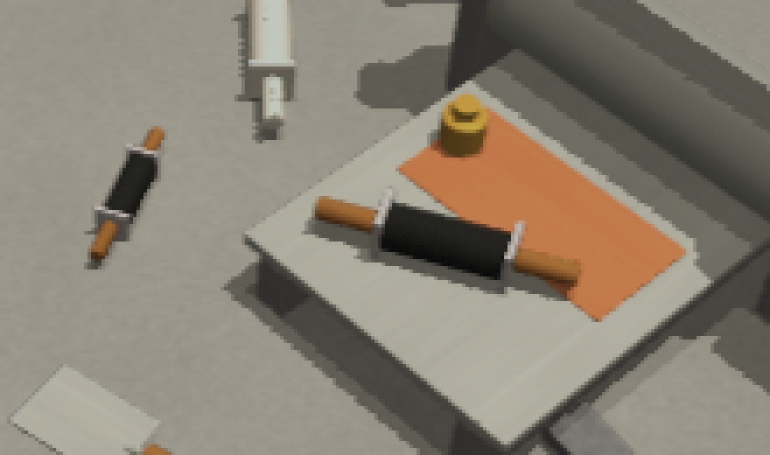

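The crop shows the large black roller on the bed at about (445,240) with its cheeks and handles. The small one at (128,185) is about two thirds the size, and the white one is excluded, so the choice is confirmed. Next I move above the stop, tilted to its axis.

```bash
python3 -m crank '[[1,-0.26,0,0,0,0],[1,-0.26,0,0,0,0],[1,-0.26,0,0,0,0],[1,-0.26,0,0,0,0],[1,-0.26,0,0,0,0],[1,-0.26,0,0,0,0],[1,-0.26,0,0,0,0],[1,-0.26,0,0,0,0],[1,-0.26,0,0,0,0]]' 0 40 >/dev/null
python3 -m crank '[[1,-0.26,0,0,0,0],[1,-0.26,0,0,0,0],[1,-0.26,0,0,0,0],[1,-0.26,0,0,0,0],[1,-0.26,0,0,0,0],[1,-0.26,0,0,0,0],[1,-0.26,0,0,0,0],[1,-0.26,0,0,0,0],[1,-0.26,0,0,0,0]]'
python3 -m crank '[[0,0,0,-0.28,0.85,0],[0,0,0,-0.28,0.85,0],[0,0,0,-0.28,0.85,0],[0,0,0,-0.28,0.85,0],[0,0,0,-0.28,0.85,0],[0,0,0,-0.28,0.85,0],[0,0,0,-0.28,0.85,0],[0,0,0,0,0,0]]'
cat >> h.py <<'E'
def wrist(robot):
    o=robot.get_obs();c=robot.capture("wrist");T=np.eye(4);T[:3,:3]=o["tool_rot"];T[:3,3]=o["ee_pos"]
    c["extrinsics"]=T@c["mount"];return o,c
def plan(o,tgt,z=None,xdir=None):
    """shift to tgt in units along present tool axes, and turn to (z, x near xdir) as rotvec units"""
    from scipy.spatial.transform import Rotation as R
    M=np.array(o["tool_rot"]);d=M.T@(np.array(tgt)-o["ee_pos"])
    print("shift",(d/.025).round(2),"mm",(d*1e3).round(1))
    if z is not None:
        z=np.array(z,float)/np.linalg.norm(z);x=M[:,0] if xdir is None else np.array(xdir,float)
        x=x-z*(x@z);x/=np.linalg.norm(x);G=np.c_[x,np.cross(z,x),z]
        print("turn",(np.degrees(R.from_matrix(M.T@G).as_rotvec())/4).round(2))
E
python3 - <<'E'
from plant import robot
from h import *
o,c=wrist(robot);np.savez("w1.npz",**c);cv2.imwrite("pics/w1.png",c["color"][:,:,::-1])
print(o["joint_positions"],o["ee_pos"],np.round(o["tool_rot"],3).tolist(),np.round(c["mount"],3).tolist(),c["intrinsics"].tolist())
E
```

```text
t: 1.6
ee_pos: [0.5724, -0.2911, 0.2305]
tool_rot: [[0.949, 0.316, -0.001], [0.316, -0.949, 0.001], [-0.001, -0.001, -1.0]]
wrist_force: [0.6, -0.1, 0.9]
opening: -0.0001
finger_force: 0.0
t: 2.27
ee_pos: [0.5691, -0.2912, 0.2287]
tool_rot: [[0.861, 0.286, 0.421], [0.313, -0.95, 0.004], [0.401, 0.129, -0.907]]
wrist_force: [-0.6, 0.3, -0.2]
opening: -0.0001
finger_force: 0.0
[-43.29256854   7.43238899  97.35787625  20.02673768  58.31962282
  20.33921742] [ 0.56905122 -0.29115478  0.22870908] [[0.861, 0.286, 0.421], [0.313, -0.95, 0.004], [0.401, 0.129, -0.907]] [[-0.0, -0.96, -0.279, 0.071], [1.0, 0.0, -0.002, -0.0], [0.002, -0.279, 0.96, -0.144], [0.0, 0.0, 0.0, 1.0]] [[414.3436306639077, 0.0, 320.80817419891963], [0.0, 414.3436306639077, 236.54017543327498], [0.0, 0.0, 1.0]]
```

View pics/w1.png

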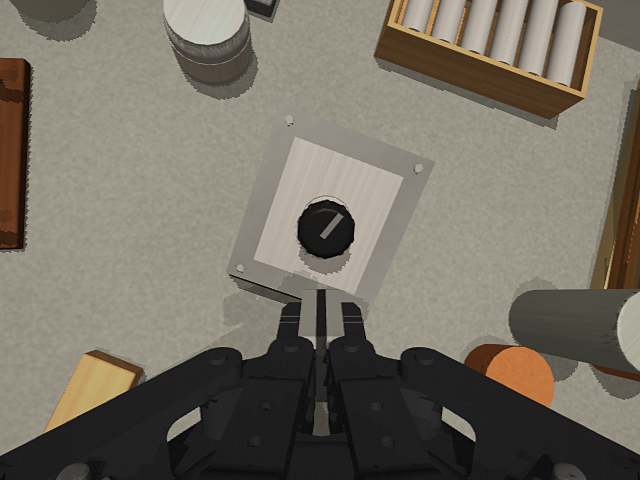

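The wrist picture shows the black head with its mark at (326,229), the face plate around it and the shut fingers at (320,300). I fit the face plane and the head from this view.

Run:
```python
from plant import robot
from h import *
c=np.load("w1.npz");o=robot.get_obs();W=cloud(c);col=c["color"].astype(int).sum(2)
p=W[130:300,230:440].reshape(-1,3);k=(col[130:300,230:440].reshape(-1)>330);p=p[k&~np.isnan(p[:,0])&(p[:,2]>.04)]
m=p.mean(0)
for _ in range(10):
    w,V=np.linalg.eigh(np.cov((p-m).T));n=V[:,0]*np.sign(V[2,0]);q=p[np.abs((p-m)@n)<.008 if _<4 else np.abs((p-m)@n)<.003];m=q.mean(0);p=q if _>5 else p
print("face",len(p),m.round(4),n.round(4))
h=W[190:265,285:365].reshape(-1,3);h=h[~np.isnan(h[:,0])];d=(h-m)@n
print("heights",np.percentile(d[d>.015],[5,50,75,95]).round(4))
top=h[d>.034]  # flat top incl bevel
u=np.cross([0,1,0],n);u/=np.linalg.norm(u);v=np.cross(n,u)
for t in(.030,.034,.036):
    q=h[d>t];ij=np.c_[(q-m)@u,(q-m)@v];(cx,cy),r=cv2.minEnclosingCircle((ij*1000).astype(np.float32));C=m+u*cx/1e3+v*cy/1e3
    print(t,len(q),"centre foot",C.round(4),"r",r, "mean foot",(m+u*ij[:,0].mean()+v*ij[:,1].mean()).round(4))
```

```text
face 22232 [ 0.6404 -0.2936  0.0815] [-0.422   0.0128  0.9065]
heights [0.0331 0.0374 0.038  0.0389]
0.03 2600 centre foot [ 0.6352 -0.2942  0.0791] r 20.57063102722168 mean foot [ 0.6364 -0.2938  0.0797]
0.034 2410 centre foot [ 0.6351 -0.2941  0.0791] r 20.270729064941406 mean foot [ 0.6359 -0.2939  0.0794]
0.036 2003 centre foot [ 0.6351 -0.294   0.0791] r 18.355823516845703 mean foot [ 0.6355 -0.2941  0.0792]
```

Run:
```python
from plant import robot
from h import *
n=np.array([-.422,.0128,.9065]);plan(robot.get_obs(),np.array([.6352,-.294,.079])+.045*n,-n)
```

```text
shift [-0.18  0.03  4.76] mm [ -4.6   0.8 119.1]
turn [-0.22 -0.05  0.  ]
```

```bash
python3 -m crank '[[-0.18,0.03,0.76,-0.22,-0.05,0],[0,0,1,0,0,0],[0,0,1,0,0,0],[0,0,1,0,0,0],[0,0,1,0,0,0],[0,0,0,0,0,0]]'
python3 -m crank '[[0,0,0.2,0,0,0],[0,0,0.16,0,0,0],[0,0,0.12,0,0,0],[0,0,0.12,0,0,0],[0,0,0,0,0,0]]'
python3 - <<'E'
from plant import robot
from h import *
n=np.array([-.422,.0128,.9065]);o=robot.get_obs();print("tip height",(o["ee_pos"]-np.array([.6352,-.294,.079]))@n, "F",np.array(o["wrist_force"])@n)
E
```

```text
t: 2.82
ee_pos: [0.6175, -0.2931, 0.1156]
tool_rot: [[0.863, 0.283, 0.417], [0.315, -0.949, -0.008], [0.394, 0.138, -0.909]]
wrist_force: [-0.6, 1.5, -0.9]
opening: -0.0
finger_force: 0.0
t: 3.23
ee_pos: [0.6257, -0.2964, 0.11]
tool_rot: [[0.86, 0.28, 0.427], [0.316, -0.949, -0.015], [0.4, 0.148, -0.904]]
wrist_force: [-0.9, 0.3, 1.8]
opening: 0.0001
finger_force: 0.7
tip height 0.032086055209505755 F 1.961666628504023
```

```bash
cat > s.py <<'E'
from plant import robot
from h import *
n=np.array([-.422,.0128,.9065]);o=robot.get_obs();b=np.array([.6352,-.294,.079]);d=o["ee_pos"]-b
print("t",round(o["t"],2),"tip height",(d@n).round(4),"lateral xyz",(d-n*(d@n)).round(4),"F",(np.array(o["wrist_force"])@n).round(2),"joints",o["joint_positions"].round(1))
E
python3 -m crank '[[0,0,0,0,0,0],[0,0,0,0,0,0]]' >/dev/null; python3 s.py
python3 -m crank '[[0,0,0.1,0,0,0],[0,0,0,0,0,0]]' >/dev/null; python3 s.py
```

```text
t 3.4 tip height 0.0319 lateral xyz [ 0.0039 -0.0029  0.0019] F 1.92 joints [-39.4  21.   96.2  21.7  44.3  19.2]
t 3.57 tip height 0.0282 lateral xyz [ 0.0027 -0.0024  0.0013] F -0.83 joints [-39.3  21.4  96.2  21.8  44.1  19.1]
```

```bash
python3 -m crank '[[0,0,0.1,0,0,0],[0,0,0,0,0,0]]' >/dev/null; python3 s.py
python3 -m crank '[[0,0,0.1,0,0,0],[0,0,0,0,0,0]]' >/dev/null; python3 s.py
```

```text
t 3.73 tip height 0.0267 lateral xyz [ 0.0029 -0.0026  0.0014] F 10.68 joints [-39.3  21.6  96.1  21.8  44.   19.1]
t 3.9 tip height 0.0264 lateral xyz [ 0.0032 -0.0027  0.0015] F 27.35 joints [-39.3  21.6  96.   21.7  44.1  19.1]
```

```bash
python3 -m crank '[[0,0,-1,0,0,0],[0,0,-1,0,0,0],[0,0,-1,0,0,0],[0,0,-1,0,0,0],[0,0,0,0,0,0]]'
python3 - <<'E'
from plant import robot
from h import *
o,c=wrist(robot);W=cloud(c);b=np.array([.6352,-.294,.079]);n=np.array([-.422,.0128,.9065])
d=W-b;hh=d@n;lat=np.linalg.norm(d-hh[...,None]*n,axis=-1)
print("head",np.percentile(hh[(lat<.014)&(hh<.05)],[5,50,95]),"face",np.nanmedian(hh[(lat>.025)&(lat<.035)&(np.abs(hh)<.01)]))
# roller & stand targets
ax=np.array([.9184,.3957,0]);plan(o,[.5442,.266,.20],[0,0,-1],ax)
E
```

```text
t: 4.32
ee_pos: [0.5871, -0.2969, 0.1978]
tool_rot: [[0.858, 0.278, 0.431], [0.317, -0.948, -0.02], [0.403, 0.154, -0.902]]
wrist_force: [1.4, -0.5, 0.3]
opening: 0.0001
finger_force: 0.0
head [0.02680055 0.02793568 0.02916645] face 0.00036701455918682004
shift [  5.71 -21.81  -1.27] mm [ 142.7 -545.2  -31.9]
turn [ 2.55 -5.87 -1.24]
```

The stop is latched, with its top 27.9 mm above the face. On to the roller.

```bash
python3 -m crank '[[0,0,-0.4,0.36,-0.84,-0.18],[0,0,-0.4,0.36,-0.84,-0.18],[0,0,-0.4,0.36,-0.84,-0.18],[0,0,-0.4,0.36,-0.84,-0.18],[0,0,-0.4,0.36,-0.84,-0.18],[0,0,-0.4,0.36,-0.84,-0.18],[0,0,-0.4,0.36,-0.84,-0.18],[0,0,0,0,0,0]]' 1 40
python3 - <<'E'
from plant import robot
from h import *
plan(robot.get_obs(),[.52,.24,.25],[0,0,-1],[.9184,.3957,0])
E
```

```text
t: 5.03
ee_pos: [0.5713, -0.2945, 0.2595]
tool_rot: [[0.917, 0.399, -0.006], [0.399, -0.917, 0.003], [-0.005, -0.005, -1.0]]
wrist_force: [0.4, -0.3, -0.1]
opening: 0.0855
finger_force: 0.0
shift [  6.66 -20.42   0.46] mm [ 166.5 -510.4   11.4]
turn [-0.07  0.07  0.06]
```

```bash
python3 -m crank '[[0.32,-0.97,0,0,0,0],[0.32,-0.97,0,0,0,0],[0.32,-0.97,0,0,0,0],[0.32,-0.97,0,0,0,0],[0.32,-0.97,0,0,0,0],[0.32,-0.97,0,0,0,0],[0.32,-0.97,0,0,0,0],[0.32,-0.97,0,0,0,0],[0.32,-0.97,0,0,0,0],[0.32,-0.97,0,0,0,0]]' >/dev/null
python3 -m crank '[[0.32,-0.97,0,0,0,0],[0.32,-0.97,0,0,0,0],[0.32,-0.97,0,0,0,0],[0.32,-0.97,0,0,0,0],[0.32,-0.97,0,0,0,0],[0.32,-0.97,0,0,0,0],[0.32,-0.97,0,0,0,0],[0.32,-0.97,0,0,0,0],[0.32,-0.97,0,0,0,0],[0.32,-0.97,0,0,0,0]]' >/dev/null
python3 -m crank '[[0.3,-1,0,-0.07,0.07,0.06],[0,0,0,0,0,0]]'
python3 - <<'E'
from plant import robot
from h import *
o,c=wrist(robot);cv2.imwrite("pics/w2.png",c["color"][:,:,::-1]);np.savez("w2.npz",**c);W=cloud(c)
p=W[(W[...,2]>.072)&(W[...,2]<.105)];d=np.linalg.norm(p[:,:2]-[.544,.266],axis=1);p=p[d<.115]
m,a=axis(p)
for _ in range(6):
    s=np.abs((p[:,:2]-m[:2])@np.array([-a[1],a[0]]));q=p[s<.024];m,a=axis(q)
t=(q-m)@a;mid=m+a*(t.min()+t.max())/2
blk=q[np.abs((q-mid)@a)<.04];print(o["joint_positions"].round(1),len(q),"mid",mid.round(4),"a",a.round(4),"ext",t.min(),t.max(),"ztop",np.percentile(blk[:,2],[50,90,98]),"blk mean",blk.mean(0))
# bed
g=W[(W[...,2]>.045)&(W[...,2]<.07)];print("bed z",np.median(g[:,2]))
s=np.sign(a[0]);plan(o,[mid[0],mid[1],.06],[0,0,-1],a*s*[1,1,0])
E
```

```text
t: 6.87
ee_pos: [0.5178, 0.2442, 0.2594]
tool_rot: [[0.918, 0.397, -0.003], [0.397, -0.918, 0.004], [-0.001, -0.005, -1.0]]
wrist_force: [0.1, -0.3, 0.8]
opening: 0.0853
finger_force: 0.0
[16.4 10.4 86.7  0.3 83.1 83. ] 9422 mid [0.5423 0.272  0.0924] a [-0.9175 -0.3978  0.0085] ext -0.0916702077361901 0.10367987982182214 ztop [0.09550062 0.09789312 0.09868471] blk mean [0.54366206 0.27251696 0.09412102]
bed z 0.061356816606474934
shift [ 1.35 -0.59  7.98] mm [ 33.9 -14.8 199.4]
turn [-0.07  0.02 -0.01]
```

View pics/w2.png

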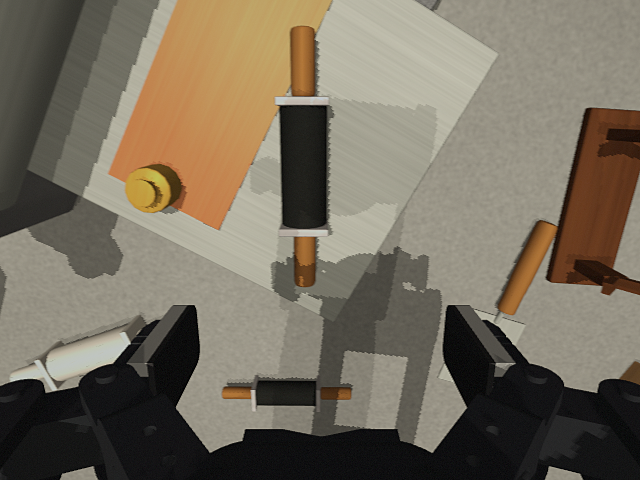

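The wrist picture shows the roller at (303,165), the weight at (152,188) clear of it, and the small black roller at (287,393) lying off the bed. I refine the lateral position from the crest line and compare it across views.

Run:
```python
from plant import robot
from h import *
a=np.array([.9178,.397]);nn=np.array([-a[1],a[0]]);c0=np.array([.5435,.2685])
from scipy.optimize import least_squares
for n in("w2","top0","scene0"):
    c=np.load(n+".npz");W=cloud(c);dk=c["color"].astype(int).sum(2)<130
    k=dk&(W[...,2]>.066)&(W[...,2]<.11)&(np.linalg.norm(W[...,:2]-c0,axis=-1)<.042)
    p=W[k];s=(p[:,:2]-c0)@nn;z=p[:,2]
    f=least_squares(lambda x:np.hypot(s-x[0],z-x[1])-.018,[0,.079],loss="soft_l1",f_scale=.002).x
    print(n,len(p),"axis offset",f[0].round(4),"axis z",f[1].round(4))
c=np.load("w2.npz");W=cloud(c);k=(W[...,2]>.072)&(np.abs((W[...,:2]-c0)@nn)<.024)&(np.abs((W[...,:2]-c0)@a)<.12);t=(W[k][:,:2]-c0)@a;print("t",t.min(),t.max())
t_=(t.min()+t.max())/2
plan(robot.get_obs(),[*(c0+a*t_),.064])
```

```text
w2 4889 axis offset 0.0043 axis z 0.0797
top0 499 axis offset 0.0029 axis z 0.0794
scene0 431 axis offset 0.002 axis z 0.0784
t -0.09744252354174565 0.0979326735247246
shift [ 1.38 -0.55  7.82] mm [ 34.4 -13.7 195.4]
```

```bash
python3 -m crank '[[0.7,-0.35,0.5,0,0,0],[0.7,-0.32,0.5,0,0,0],[0,0,1,0,0,0],[0,0,1,0,0,0],[0,0,1,0,0,0],[0,0,1,0,0,0],[0,0,1,0,0,0],[0,0,1,0,0,0],[0,0,0.4,0,0,0]]' 1 >/dev/null
python3 -m crank '[[0,0,0.36,0,0,0],[0,0,0,0,0,0]]'
python3 - <<'E'
from plant import robot
from h import *
plan(robot.get_obs(),[.5424,.2713,.064],[0,0,-1],[.9178,.397,0])
E
```

```text
t: 7.83
ee_pos: [0.5438, 0.2684, 0.0655]
tool_rot: [[0.92, 0.393, -0.005], [0.393, -0.92, 0.0], [-0.004, -0.002, -1.0]]
wrist_force: [-0.5, -0.5, 0.0]
opening: 0.0854
finger_force: 0.0
shift [-0.01 -0.13  0.06] mm [-0.1 -3.2  1.5]
turn [-0.03  0.06 -0.07]
```

```bash
python3 -m crank '[[0,-0.13,0.06,0,0,-0.07],[0,0,0,0,0,0],[0,0,0,0,0,0],[0,0,0,0,0,0],[0,0,0,0,0,0],[0,0,0,0,0,0],[0,0,0,0,0,0],[0,0,0,0,0,0]]' 0 50
python3 -m crank '[[0,0,-0.5,0,0,0],[0,0,-1,0,0,0],[0,0,-1,0,0,0],[0,0,-1,0,0,0],[0,0,-1,0,0,0],[0,0,-1,0,0,0],[0,0,-1,0,0,0],[0,0,0,0,0,0]]'
```

```text
t: 8.5
ee_pos: [0.5453, 0.2729, 0.0681]
tool_rot: [[0.917, 0.398, 0.002], [0.398, -0.917, 0.002], [0.003, -0.001, -1.0]]
wrist_force: [-0.1, -1.2, 5.5]
opening: 0.0344
finger_force: 50.7
t: 9.17
ee_pos: [0.5468, 0.2736, 0.2351]
tool_rot: [[0.917, 0.398, 0.009], [0.398, -0.917, 0.005], [0.01, -0.001, -1.0]]
wrist_force: [1.1, 0.2, -1.8]
opening: 0.0344
finger_force: 50.7
```

```bash
python3 - <<'E'
from plant import robot
from h import *
plan(robot.get_obs(),[.575,.10,.24],[0,0,-1],[.945,.328,0])
E
python3 -m crank '[[0,0,0,0,0,0]]'
```

```text
shift [-1.73  6.82 -0.22] mm [-43.2 170.5  -5.6]
turn [-0.02 -0.15  1.08]
t: 9.25
ee_pos: [0.5445, 0.2727, 0.2299]
tool_rot: [[0.917, 0.398, 0.002], [0.398, -0.917, 0.002], [0.003, -0.002, -1.0]]
wrist_force: [0.3, 0.1, -4.2]
opening: 0.0345
finger_force: 50.7
```

```bash
python3 -m crank '[[-0.24,0.97,-0.06,0,-0.02,0],[-0.24,0.97,-0.06,0,-0.02,0],[-0.24,0.97,-0.06,0,-0.02,0],[-0.24,0.97,-0.06,0,-0.02,0],[-0.24,0.97,-0.06,0,-0.02,0],[-0.24,0.97,-0.06,0,-0.02,0],[-0.24,0.97,-0.06,0,-0.02,0],[0,0,0,0,0,0.54],[0,0,0,0,0,0.54],[0,0,0,0,0,0]]'
python3 - <<'E'
from plant import robot
from h import *
o,c=wrist(robot);cv2.imwrite("pics/w3.png",c["color"][:,:,::-1]);np.savez("w3.npz",**c,R=o["tool_rot"],p=o["ee_pos"]);W=cloud(c)
print(o["ee_pos"],np.round(o["tool_rot"],3).tolist())
d=W[...,:2]-[.6154,-.0026];r=np.linalg.norm(d,axis=-1)
p=W[(r<.11)&(W[...,2]>.05)&(W[...,2]<.1)];q,a=axis(p[:,:2]);s=(p[:,:2]-q)@a;print("prongs",len(p),q,a,s.min(),s.max(),np.percentile(p[:,2],[2,50,98]))
for sg in(-1,1):
    k=p[s*sg>.02];b=k[k[:,2]>.07];print(len(k),((k[:,:2].min(0)+k[:,:2].max(0))/2).round(4),"hi mean",b.mean(0).round(4))
E
```

```text
t: 10.08
ee_pos: [0.5711, 0.0992, 0.2355]
tool_rot: [[0.945, 0.326, -0.016], [0.326, -0.945, -0.002], [-0.016, -0.003, -1.0]]
wrist_force: [0.1, -0.6, -3.3]
opening: 0.0347
finger_force: 50.9
[0.57113013 0.09924922 0.2354853 ] [[0.945, 0.326, -0.016], [0.326, -0.945, -0.002], [-0.016, -0.003, -1.0]]
prongs 1906 [ 0.61479163 -0.00175444] [-0.94252494 -0.33413582] -0.06844410873614407 0.06766584065099975 [0.05281772 0.0709323  0.07854885]
934 [0.6742 0.02  ] hi mean [0.6745 0.0201 0.075 ]
972 [ 0.556  -0.0222] hi mean [ 0.5565 -0.0223  0.0746]
```

View pics/w3.png

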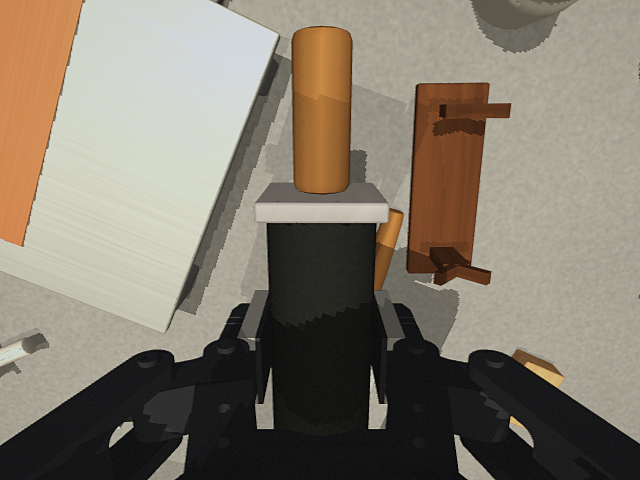

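The picture shows the roller firmly held, its front cheek at (322,205) and handle end at (322,30). The stand's uprights are at (475,112) and (462,268). I measure the roller in the tool frame.

Run:
```python
from plant import robot
from h import *
from scipy.optimize import least_squares
c=np.load("w3.npz");P=cloud(c,c["mount"]);v,u=np.mgrid[:480,:640]
h=P[(u>285)&(u<360)&(v>20)&(v<195)&(P[...,2]<.03)&(P[...,2]>-.05)];print("handle",len(h),"x",np.percentile(h[:,0],[.5,99.5]).round(4))
f=least_squares(lambda q:np.hypot(h[:,1]-q[0]-q[1]*h[:,0],h[:,2]-q[2]-q[3]*h[:,0])-.009,[0,0,-.015,0],loss="soft_l1",f_scale=.002).x;print("axis y0,dy/dx,z0,dz/dx",f.round(4))
k=P[(u>250)&(u<392)&(v>180)&(v<223)&(P[...,2]<.03)];print("cheek x",np.percentile(k[:,0],[2,50,98]).round(4),"y",np.percentile(k[:,1],[2,98]).round(4),"z",np.percentile(k[:,2],[2,50]).round(4))
```

```text
handle 9998 x [0.0476 0.0941]
axis y0,dy/dx,z0,dz/dx [-0.0006 -0.0012 -0.0112 -0.0027]
cheek x [0.0422 0.0474 0.0515] y [-0.0186  0.0172] z [-0.0318 -0.0297]
```

Run:
```python
from plant import robot
from h import *
plan(robot.get_obs(),[.6182,-.0011,.235],[0,0,-1],[.9426,.3338,0])
```

```text
shift [0.45 4.42 0.02] mm [ 11.3 110.6   0.4]
turn [-0.04  0.22 -0.09]
```

```bash
python3 -m crank '[[0.1,0.9,0,-0.04,0.22,-0.09],[0.1,0.9,0,0,0,0],[0.1,0.9,0,0,0,0],[0.1,0.9,0,0,0,0],[0.05,0.82,0,0,0,0],[0,0,1,0,0,0],[0,0,1,0,0,0],[0,0,1,0,0,0],[0,0,1,0,0,0],[0,0,0,0,0,0]]'
python3 -m crank '[[0,0,0,0,0,0],[0,0,0,0,0,0]]' >/dev/null
python3 - <<'E'
from plant import robot
from h import *
o=robot.get_obs();print(o["ee_pos"],o["wrist_force"]);plan(o,[.6182,-.0011,.0625],[0,0,-1],[.9426,.3338,0])
E
```

```text
t: 10.97
ee_pos: [0.6148, 0.0007, 0.1308]
tool_rot: [[0.942, 0.335, -0.01], [0.335, -0.942, 0.002], [-0.009, -0.006, -1.0]]
wrist_force: [-1.3, -0.3, -6.0]
opening: 0.0345
finger_force: 50.9
[ 6.21460183e-01 -2.15179285e-04  1.39913137e-01] [ 0.14087256  0.01328619 -3.01038305]
shift [-0.15 -0.02  3.1 ] mm [-3.8 -0.4 77.4]
turn [ 0.03 -0.08  0.01]
```

```bash
for i in 1 2 3; do python3 -m crank '[[0,0,0,0,0,0],[0,0,0,0,0,0]]' | grep ee_pos; done
python3 -m crank '[[-0.1,0,0.9,0.03,-0.08,0],[0,0,0.6,0,0,0],[0,0,0,0,0,0],[0,0,0,0,0,0],[0,0,0,0,0,0]]'
python3 - <<'E'
from plant import robot
from h import *
o=robot.get_obs();print(o["ee_pos"],o["wrist_force"]);plan(o,[.6182,-.0011,.0625],[0,0,-1],[.9426,.3338,0])
E
```

```text
ee_pos: [0.6227, -0.0006, 0.1419]
ee_pos: [0.6218, -0.0006, 0.1408]
ee_pos: [0.6212, -0.0005, 0.1398]
t: 12.05
ee_pos: [0.6195, -0.0015, 0.1027]
tool_rot: [[0.943, 0.334, 0.001], [0.334, -0.943, -0.0], [0.001, 0.0, -1.0]]
wrist_force: [0.1, -0.2, -2.9]
opening: 0.0342
finger_force: 50.9
[ 0.61947657 -0.00146017  0.10269762] [ 0.06485652 -0.24240274 -2.88523731]
shift [-0.04 -0.03  1.61] mm [-1.1 -0.8 40.2]
turn [ 0.01 -0.01 -0.  ]
```

```bash
python3 -m crank '[[-0.04,-0.03,0.4,0,0,0],[0,0,0.4,0,0,0],[0,0,0.4,0,0,0],[0,0,0,0,0,0],[0,0,0,0,0,0],[0,0,0,0,0,0]]'
python3 -m crank '[[0,0,0.2,0,0,0],[0,0,0.12,0,0,0],[0,0,0,0,0,0],[0,0,0,0,0,0]]'
python3 - <<'E'
from plant import robot
from h import *
o=robot.get_obs();print(o["ee_pos"],o["wrist_force"]);plan(o,[.6182,-.0011,.0615],[0,0,-1],[.9426,.3338,0])
E
```

```text
t: 12.55
ee_pos: [0.6175, -0.001, 0.0716]
tool_rot: [[0.943, 0.334, -0.001], [0.334, -0.943, 0.0], [-0.001, -0.0, -1.0]]
wrist_force: [0.2, -1.0, -4.3]
opening: 0.0343
finger_force: 51.0
t: 12.88
ee_pos: [0.6173, -0.001, 0.0636]
tool_rot: [[0.943, 0.334, -0.001], [0.334, -0.943, 0.0], [-0.001, -0.0, -1.0]]
wrist_force: [0.2, 0.6, -4.6]
opening: 0.0341
finger_force: 51.0
[ 0.61731934 -0.00095986  0.06355736] [ 0.17114722  0.59828684 -4.61412298]
shift [0.03 0.02 0.08] mm [0.8 0.4 2.1]
turn [-0.01  0.01 -0.  ]
```

```bash
for i in 1 2 3; do python3 -m crank '[[0,0,0.05,0,0,0],[0,0,0,0,0,0],[0,0,0,0,0,0]]' | egrep 'ee_pos|wrist_f'; done
```

```text
ee_pos: [0.6176, -0.001, 0.0627]
wrist_force: [0.8, -0.2, -3.3]
ee_pos: [0.618, -0.0012, 0.062]
wrist_force: [-0.7, -0.2, -0.4]
ee_pos: [0.6181, -0.0013, 0.0618]
wrist_force: [-3.7, -2.2, 6.0]
```

Seated as predicted (TCP z 0.062, contact 6 N). I release, back off and look.

```bash
python3 -m crank '[[0,0,0,0,0,0],[0,0,0,0,0,0],[0,0,0,0,0,0],[0,0,0,0,0,0],[0,0,0,0,0,0],[0,0,0,0,0,0],[0,0,0,0,0,0]]' 1 | egrep 'ee_pos|wrist_f|opening'
python3 -m crank '[[0,0,-0.5,0,0,0],[0,0,-1,0,0,0],[0,0,-1,0,0,0],[0,0,-1,0,0,0],[0,0,-1,0,0,0],[0,0,-1,0,0,0],[0,0,-1,0,0,0],[-1,0,-1,0,0,0],[-1,0,0,0,0,0],[0,0,0,0,0,0]]'
python3 - <<'E'
from plant import robot
from h import *
from scipy.optimize import least_squares
o,c=wrist(robot);im=c["color"][:,:,::-1];cv2.imwrite("pics/w4.png",im);W=cloud(c)
a=np.array([.9426,.3338]);nn=np.array([-a[1],a[0]]);c0=np.array([.6152,-.0015]);d=W[...,:2]-c0;t=d@a;s=d@nn;z=W[...,2]
k=(np.abs(t)<.042)&(np.abs(s)<.025)&(z>.06)&(z<.11)
print("cyl",k.sum(),least_squares(lambda x:np.hypot(s[k]-x[0]-x[2]*t[k],z[k]-x[1]-x[3]*t[k])-.018,[0,.073,0,0],loss="soft_l1",f_scale=.002).x.round(4))
k=(np.abs(t)<.12)&(np.abs(s)<.015)&(z>.062)&(z<.11);print("t",np.percentile(t[k],[.2,99.8]))
b=np.array([.6352,-.294,.079]);n=np.array([-.422,.0128,.9065]);plan(o,[*(b+.14*n)[:2],.24],[0,0,-1])
E
```

```text
ee_pos: [0.6176, -0.001, 0.06]
wrist_force: [0.1, 0.9, 0.5]
opening: 0.0852
t: 15.05
ee_pos: [0.5686, -0.0186, 0.2508]
tool_rot: [[0.943, 0.333, 0.002], [0.333, -0.943, -0.001], [0.001, 0.002, -1.0]]
wrist_force: [-0.2, 0.6, -0.9]
opening: 0.0855
finger_force: 0.0
cyl 5614 [0.0005 0.0733 0.0031 0.0003]
t [-0.09642042  0.09631827]
shift [-3.36 10.42  0.45] mm [-84.  260.5  11.2]
turn [ 0.03 -0.02 -0.  ]
```

View pics/w4.png

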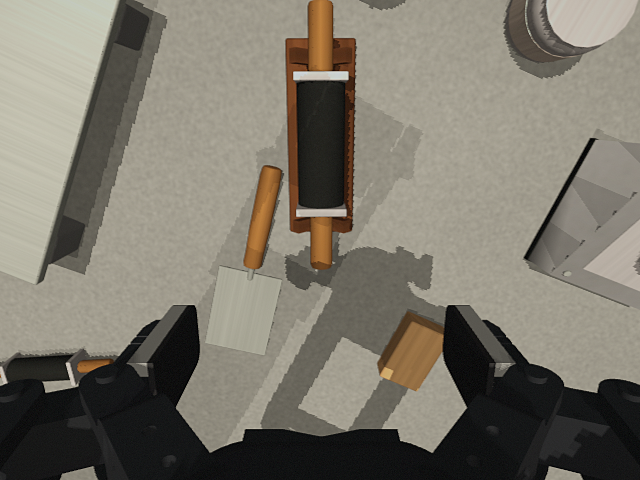

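The roller lies in both notches (axis at (321,145), fitted height 73.3 mm, level and centred), and the knife and block are untouched. Back to the stop.

```bash
python3 -m crank '[[-0.31,0.95,0,0,0,-1],[-0.25,0.97,0,0,0,-1],[-0.18,0.98,0,0,0,-1],[-0.11,0.99,0,0,0,-1],[-0.04,1,0,0,0,-1],[0.03,1,0,0,0,-1],[0.1,1,0,0,0,-1],[0.17,0.99,0,0,0,-1],[0.24,0.97,0,0,0,-1],[0.31,0.95,0,0,0,-1]]' 
python3 -m crank '[[0,0,0,0,0,-1],[0,0,0,0,0,-1],[0,0,0,0,0,-1],[0,0,0,0,0,-1],[0,0,0,0,0,-1],[0,0,0,0,0,-1],[0,0,0,0,0,-1],[0,0,0,0,0,-1],[0,0,0,0,0,-1],[0,0,0,0,0,0]]' >/dev/null
python3 - <<'E'
from plant import robot
from h import *
o=robot.get_obs();print(o["ee_pos"],o["joint_positions"].round(1))
b=np.array([.6352,-.294,.079]);n=np.array([-.422,.0128,.9065]);plan(o,b+.14*n,-n)
E
```

```text
t: 15.93
ee_pos: [0.711, -0.2023, 0.2469]
tool_rot: [[0.506, 0.863, -0.001], [0.863, -0.506, 0.0], [-0.0, -0.001, -1.0]]
wrist_force: [0.9, -0.3, 1.0]
opening: 0.0855
finger_force: 0.0
[ 0.71032015 -0.20065497  0.24685379] [-22.5  31.4  60.3   0.   88.4 -28.1]
shift [-3.13 -5.7   1.64] mm [ -78.1 -142.4   41. ]
turn [-6.21 -0.77  0.17]
```

```bash
python3 -m crank '[[-0.52,-0.95,0.27,0,0,0],[-0.52,-0.95,0.27,0,0,0],[-0.52,-0.95,0.27,0,0,0],[-0.52,-0.95,0.27,0,0,0],[-0.52,-0.95,0.27,0,0,0],[-0.52,-0.95,0.27,0,0,0],[0,0,0,0,0,0]]'  >/dev/null
python3 -m crank '[[0,0,0,-0.89,-0.11,0.02],[0,0,0,-0.89,-0.11,0.02],[0,0,0,-0.89,-0.11,0.02],[0,0,0,-0.89,-0.11,0.02],[0,0,0,-0.89,-0.11,0.02],[0,0,0,-0.89,-0.11,0.02],[0,0,0,-0.89,-0.11,0.02],[0,0,0,0,0,-1],[0,0,0,0,0,-1],[0,0,0,0,0,-1]]'  >/dev/null
python3 -m crank '[[0,0,0,0,0,-1],[0,0,0,0,0,-1],[0,0,0,0,0,-1],[0,0,0,0,0,-1],[0,0,0,0,0,-1],[0,0,0,0,0,-1],[0,0,0,0,0,0],[0,0,0,0,0,0]]'
python3 - <<'E'
from plant import robot
from h import *
o,c=wrist(robot);print(o["joint_positions"].round(1))
b=np.array([.6352,-.294,.079]);n=np.array([-.422,.0128,.9065]);plan(o,b+.06*n,-n)
W=cloud(c);d=W-b;hh=d@n;lat=d-hh[...,None]*n;L=np.linalg.norm(lat,axis=-1);k=(L<.03)&(hh>.02)&(hh<.045);q=lat[k]
u=np.cross([0,1,0],n);u/=np.linalg.norm(u);v=np.cross(n,u);(cx,cy),r=cv2.minEnclosingCircle((np.c_[q@u,q@v]*1e3).astype(np.float32))
print("head h",np.median(hh[k]),"centre off (xyz mm)",(u*cx+v*cy).round(1),"r",r)
E
```

```text
t: 18.85
ee_pos: [0.5761, -0.2921, 0.2072]
tool_rot: [[-0.589, 0.688, 0.424], [0.755, 0.655, -0.013], [-0.287, 0.312, -0.906]]
wrist_force: [0.4, 0.1, 1.3]
opening: 0.0858
finger_force: 0.0
[-42.5   9.1  98.3  19.8  54.8 -92.2]
shift [ 0.02 -0.02  3.25] mm [ 0.4 -0.6 81.2]
turn [0.02 0.03 0.  ]
head h 0.027317891039852875 centre off (xyz mm) [-0.5 -0.5 -0.2] r 20.465442657470703
```

```bash
python3 -m crank '[[0,0,0.8,0,0,0],[0,0,0.8,0,0,0],[0,0,0.8,0,0,0],[0,0,0.8,0,0,0],[0,0,0.6,0,0,0],[0,0,0.5,0,0,0],[0,0,0,0,0,0],[0,0,0,0,0,0]]'  1
python3 s.py
python3 - <<'E'
from plant import robot
from h import *
b=np.array([.6348,-.2943,.079]);n=np.array([-.422,.0128,.9065]);plan(robot.get_obs(),b+.005*n,-n)
E
```

```text
t: 19.57
ee_pos: [0.621, -0.2933, 0.109]
tool_rot: [[-0.591, 0.687, 0.423], [0.754, 0.657, -0.012], [-0.286, 0.311, -0.906]]
wrist_force: [-0.3, -0.6, -0.3]
opening: 0.0855
finger_force: 0.0
t 19.57 tip height 0.0332 lateral xyz [-0.0002  0.0003 -0.0001] F -0.14 joints [-39.4  20.6  96.8  21.7  44.5 -93.5]
shift [-0.01 -0.02  1.12] mm [-0.3 -0.5 28. ]
turn [0.01 0.01 0.  ]
```

```bash
python3 -m crank '[[-0.01,-0.02,0.5,0,0,0],[0,0,0.4,0,0,0],[0,0,0.22,0,0,0],[0,0,0,0,0,0],[0,0,0,0,0,0]]'  1 >/dev/null
python3 s.py
python3 -m crank '[[0,0,0,0,0,0],[0,0,0,0,0,0],[0,0,0,0,0,0],[0,0,0,0,0,0],[0,0,0,0,0,0],[0,0,0,0,0,0]]'  0 40
python3 s.py
```

```text
t 19.98 tip height 0.0053 lateral xyz [-0.0004 -0.0004 -0.0002] F 0.18 joints [-38.8  23.8  95.9  22.4  42.1 -94. ]
t: 20.48
ee_pos: [0.6324, -0.2952, 0.085]
tool_rot: [[-0.591, 0.686, 0.424], [0.753, 0.658, -0.014], [-0.289, 0.311, -0.906]]
wrist_force: [-6.1, -1.2, 4.4]
opening: 0.0379
finger_force: 39.6
t 20.48 tip height 0.0066 lateral xyz [ 0.     -0.0013  0.    ] F 6.53 joints [-38.8  23.6  95.9  22.3  42.1 -94. ]
```

```bash
for i in 1; do python3 -m crank '[[0,0,0,0,0,0.8],[0,0,0,0,0,0.8],[0,0,0,0,0,0.8],[0,0,0,0,0,0.8],[0,0,0,0,0,0.8],[0,0,0,0,0,0.8],[0,0,0,0,0,0.8],[0,0,0,0,0,0.8],[0,0,0,0,0,0.8],[0,0,0,0,0,0.8]]' - 60; python3 s.py; done
```

```text
t: 21.32
ee_pos: [0.6325, -0.2952, 0.0852]
tool_rot: [[-0.135, 0.896, 0.424], [0.988, 0.156, -0.014], [-0.079, 0.417, -0.906]]
wrist_force: [-5.2, -0.3, 6.5]
opening: 0.0367
finger_force: 59.1
t 21.32 tip height 0.0067 lateral xyz [ 0.0001 -0.0012  0.0001] F 8.14 joints [-38.8  23.6  95.9  22.3  42.1 -61.9]
```

Run:
```python
from plant import robot
from h import *
o=robot.get_obs();print("torque",o["wrist_torque"],o["tool_rot"][:,2]@o["wrist_torque"])
b=np.array([.6348,-.2943,.079]);n=np.array([-.422,.0128,.9065]);plan(o,b+.0066*n,-n)
```

```text
torque [-0.12409329  0.72527479  0.03154684] -0.09161304626747328
shift [ 0.04 -0.01 -0.  ] mm [ 1.  -0.4 -0. ]
turn [0.02 0.03 0.  ]
```

```bash
cat >> s.py <<'E'
print("torque z",round(float(o["tool_rot"][:,2]@o["wrist_torque"]),3),"opening",round(o["opening"],4))
E
python3 -m crank '[[0,0,0,0,0,0.8],[0,0,0,0,0,0.8],[0,0,0,0,0,0.8],[0,0,0,0,0,0.8],[0,0,0,0,0,0.8],[0,0,0,0,0,0.8],[0,0,0,0,0,0.8],[0,0,0,0,0,0.8],[0,0,0,0,0,0.8],[0,0,0,0,0,0.8]]' >/dev/null; python3 s.py
python3 -m crank '[[0,0,0,0,0,0.8],[0,0,0,0,0,0.8],[0,0,0,0,0,0.8],[0,0,0,0,0,0.8],[0,0,0,0,0,0.8],[0,0,0,0,0,0.8],[0,0,0,0,0,0.8],[0,0,0,0,0,0.8]]' >/dev/null; python3 s.py
python3 -m crank '[[0,0,0,0,0,0.8],[0,0,0,0,0,0.8],[0,0,0,0,0,0.8],[0,0,0,0,0,0.8],[0,0,0,0,0,0.8],[0,0,0,0,0,0.8],[0,0,0,0,0,0.8],[0,0,0,0,0,0.8]]' >/dev/null; python3 s.py
```

```text
t 22.15 tip height 0.0068 lateral xyz [ 0.0003 -0.0012  0.0001] F 7.28 joints [-38.8  23.6  95.9  22.3  42.1 -29.9]
torque z -0.047 opening 0.0372
t 22.82 tip height 0.0068 lateral xyz [ 0.0004 -0.0013  0.0002] F 6.69 joints [-38.8  23.6  95.9  22.3  42.1  -4.3]
torque z -0.067 opening 0.0373
t 23.48 tip height 0.0068 lateral xyz [ 0.0004 -0.0015  0.0002] F 6.71 joints [-38.8  23.6  95.9  22.3  42.1  21.3]
torque z -0.047 opening 0.0372
```

```bash
python3 -m crank '[[0,0,0,0,0,0.8],[0,0,0,0,0,0.8],[0,0,0,0,0,0.8],[0,0,0,0,0,0]]' >/dev/null; python3 s.py
python3 -m crank '[[0,0,0,0,0,0],[0,0,0,0,0,0],[0,0,0,0,0,0],[0,0,0,0,0,0],[0,0,0,0,0,0],[0,0,0,0,0,0]]' 1 >/dev/null; python3 s.py
python3 -m crank '[[0,0,-0.6,0,0,0],[0,0,-1,0,0,0],[0,0,-1,0,0,0],[0,0,-1,0,0,0],[0,0,-1,0,0,0],[0,0,-0.6,0,0,0],[0,0,0,0,0,0],[0,0,0,0,0,0]]' >/dev/null
python3 - <<'E'
from plant import robot
from h import *
o,c=wrist(robot);W=cloud(c);b=np.array([.6352,-.294,.079]);n=np.array([-.422,.0128,.9065])
cv2.imwrite("pics/w5.png",c["color"][:,:,::-1]);d=W-b;hh=d@n;lat=np.linalg.norm(d-hh[...,None]*n,axis=-1)
print("head",np.percentile(hh[(lat<.014)&(hh<.06)],[5,50,95]),o["t"],o["ee_pos"])
E
```

```text
t 23.82 tip height 0.0068 lateral xyz [ 0.0013 -0.0015  0.0006] F 4.71 joints [-38.8  23.6  95.8  22.3  42.   30.7]
torque z -0.994 opening 0.0372
t 24.32 tip height 0.0056 lateral xyz [-0.0003 -0.0005 -0.0001] F 0.06 joints [-38.8  23.7  95.9  22.4  42.1  30.8]
torque z 0.006 opening 0.0855
head [0.03693306 0.03804901 0.03927664] 24.9833 [ 0.5780074  -0.29332857  0.20310835]
```

View pics/w5.png

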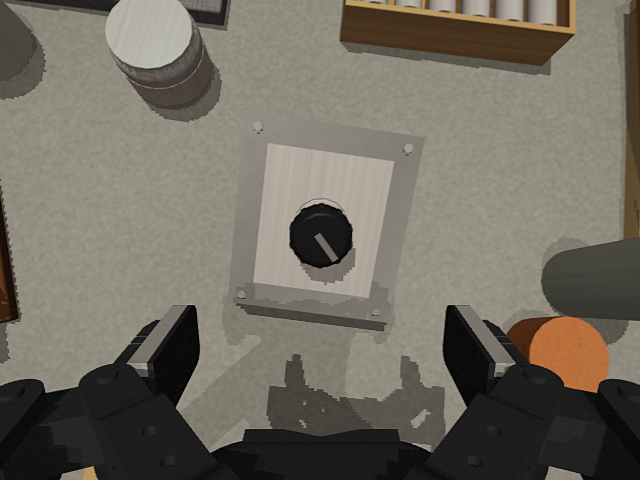

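The picture shows the head at (321,235), its mark turned, standing 38.0 mm above the face again, so it has sprung out. Last, I compare with the first pictures and then hand in.

Run:
```python
from plant import robot
from h import *
c=robot.capture("top");W=cloud(c);W0=cloud(np.load("top0.npz"))
a=np.array([.9426,.3338]);d=W[...,:2]-[.6152,-.0015];t=d@a;s=d@[-a[1],a[0]];k=(abs(s)<.015)&(abs(t)<.12)&(W[...,2]>.06)&(W[...,2]<.11)
print("roller t",np.percentile(t[k],[.5,99.5]),"top z",np.percentile(W[...,2][k&(abs(t)<.04)],95))
D=(np.abs(W[...,2]-W0[...,2])>.015).astype(np.uint8);n,l,st,ce=cv2.connectedComponentsWithStats(D)
print([(ce[i].round().tolist(),int(st[i,4])) for i in range(1,n) if st[i,4]>25])
```

```text
roller t [-0.09659901  0.09584887] top z 0.09296103363536054
[([313.0, 210.0], 898), ([198.0, 240.0], 966), ([408.0, 375.0], 38275), ([614.0, 441.0], 3287)]
```

```bash
python3 -c "
from plant import robot
print(robot.hand_in())"
```

```text
the job is handed in; nothing more can be done
None
```

I pushed the stop down until it latched, parked the roller with both handles in the stand's notches, and twisted the stop clockwise until it sprang out; I then handed the job in at about 25 s. The top camera showed nothing else on the bench had moved, though the arm hid part of the view.

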